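Close the plate warmer

ROBOT

A 7-joint arm with a two-finger parallel gripper is mounted at the origin on a cart in front of the work surface, level with it; the furniture and walls round the work are solid. World frame = base frame: x ahead of the robot, y to its left, z up, the work surface at z = 0. Lengths are in mm, angles in rad, forces in N, time in s.
With the tool pointing down it reaches from about 425 to 800 mm from the base axis. Payload 8.3 kg.
Tool frame: the origin (TCP) lies midway between the tips of the shut fingers; the grasp point (between the pads) lies 19 mm behind it; z points along the fingers, y is the line along which they close (so a half turn about z gives the same grasp; the last joint's range is limited). The gripper opens to 85 mm and grips with 20 to 120 N. Pads are 22 mm wide; open, the fingers measure 114 mm over their backs; the gripper's body (76 mm by 85 mm) begins 54 mm behind the grasp point. The pads swing forward as they close: fully open they stand 13 mm farther back than shut.
Start: joints at [1.063, 0.383, 0.016, 1.37, -0.006, 1.388, -0.046], TCP at [268.956, -564.15, 231.279] pointing down, gripper open.
Joint ranges: [-2.95, 2.95], [-0.25, 2.06], [-1.52, 1.56], [0.18, 2.33], [-1.44, 4.58], [0.02, 2.06], [-3.01, 3.01]. Speed limits (rad/s): [2.39, 2.39, 3.01, 3.01, 3.14, 3.14, 3.14].

INTERFACE

Orientations are given as a unit quaternion [w, x, y, z].
In Python, from station import env, eoat, state, eyes, hand_in gives the robot as it stands. Calls block until the motion is done:
- env.movep(position, orientation): joint-space move of the TCP to a pose.
- env.movel(position, rate=150, frame=None): straight line of the TCP; frame=None keeps the orientation; rate is the mean speed in mm/s.
- env.goto_joints(angles): joint-space move.
- eoat.open_jaws() and eoat.grab(grasp_force=None): open the fingers fully, or close them until they stop; grasp_force is the grip in N (None keeps the last).
- env.wait(seconds).
- env.solve_ik(position, orientation): joint angles nearest the present ones, or None.
- state(): the state.
- eyes.get_image(name): name is "scene" or "side" or "wrist"; returns the picture (480x640x3 uint8, blue, green, red); there is no depth.
- eyes.camera_model(name): a dict with "fovy" (degrees; the focal length in pixels is half the picture's height over the tangent of half this angle, whatever the lens; pixels are square), "cx", "cy" (the principal point, pixels), "D" ([k1, k2, p1, p2, k3] as OpenCV has them; the pictures are not rectified), "R" (3x3) and "t" (3): a world point X has camera coordinates R X + t; the wrist camera has in their place "mount" (4x4, takes a point from camera to tool coordinates, whose origin is the TCP and whose axes are the flange's). Camera axes: x right, y down, z forward; pixel columns grow to the right and rows downward; lengths in mm; the calibration is good to about 2 mm. A picture is of the moment at which its call begins: read the wrist's pose just before it. camera_model takes no time and is no camera call.
A pose or a line that the arm cannot do raises env.IKError and nothing moves.
- hand_in(): hands the job in; it is judged then, once.
The state is a dict: "time": time; "q": joint angles; "joint_velocities": joint speeds; "tau": joint torques, N m; "tool_pos": TCP position; "ee_rot": TCP orientation; "force": force on the tool from outside, world axes, zero at the start; "wrist_torque": the same for the moment, N m; "opening": opening from 0.0 (shut) to 1.0 (fully open); "finger_force": force on a finger pad.
Only numpy, scipy, OpenCV 4.12 (cv2) and the standard library are available. Lean on these libraries where they do the work, as an engineer would, in place of code of your own. Each camera call takes 0.05 s, during which the arm holds its last target. There are 200 camera calls.

TASK

Two plate warmers stand open on the bench. Close the one that holds the six-well plate: take its cover down by the handle and lower it gently until it lies fully shut, without letting it drop, then let go. Leave the other warmer, with the single round dish in it, standing open.

Things in the scene. Friction and masses are not known exactly. Their poses are not given: they have to be found in the camera images.
- warmer_one: The warmer to close, with the six-well plate in it: low white box, 150 mm deep (x) by 180 wide (y), rim 45 mm high, fixed. Origin: centre of its underside; +x to its back, z up. The cover's hinge line runs along y, 70 mm behind the origin, 45 mm up. A twin with one small pink round dish stands beside it, left or right.
- warmer_one_cover (a joint): Angle of that warmer's cover (grey frame, clear window, 145 x 176 x 10 mm, 0.35 kg): 0 is fully shut on its stop, growing as it opens to 1.35 at most; starts open at 1.12 to 1.3. Hinge friction keeps the cover where it is above about 1 rad; below that it falls shut by its weight.
- warmer_one_grip (a point): Middle of the cover's black round grip bar, 12 mm thick, 100 mm long, parallel to the hinge; 10 mm arms at its ends join it to the cover's front edge 61 mm away, free room round it. It moves with the cover, 205 mm from the hinge line along the cover and 6 mm above its underside (shut: 135 mm before the warmer's origin, 51 mm above the bench). It may turn between the fingers.
- six_well_plate: Clear flat plate with six round wells of pink and orange, about 85 x 127 x 16 mm, lying loose inside the warmer that is to be closed, 20 mm above the bench. Origin at the centre of its underside; its own axes lie 0.26 rad askew of its edges.
- warmer_two_cover (a joint): Angle of the other warmer's cover, same meaning; it starts between 1.12 and 1.3 and must stay open.
Things that resemble listed ones, but are neither listed nor needed, are in the scene too. Of the things that look like the six_well_plate, the largest one is meant.

How it is judged (in metres and radians):
At the end, for the whole second after the job is handed in: The cover over the six-well plate is shut to within 0.05 rad (10 mm at the bar), the plate still lies in its warmer (centres within 35 mm), and the other cover stands open at more than 1.0 rad (value of joint warmer_one_cover below 0.05 rad and value of joint warmer_two_cover above 1 rad and horizontal distance between six_well_plate and warmer_one below 0.035 m); the robot touches nothing.
It fails at once if the cover drops or is slammed: it comes down faster than 1.3 rad/s (0.27 m/s at the bar) between 0.5 and 0.05 rad before shut (value of joint warmer_one_cover between 0.05 and 0.5 rad and velocity of joint warmer_one_cover below -1.3 rad/s).
It fails at once if the other warmer's cover is brought down below 1.0 rad (value of joint warmer_two_cover below 1 rad).
It also fails if it takes over 40 s, if anything falls off the work surface, if the arm or the gripper's body presses on something with over 40 N, if the wrist force passes 120 N, or if a joint passes its speed limit or range.

## Working session

There is one attempt and no reset: what is moved stays moved. The work goes in short steps, each a Python script; the robot and the scene stay as the last script left them, time stands still between calls to the robot, and variables do not carry over. Pictures are saved under pics/ and viewed, at most 10 in all, crops included, and the job is handed in when it is done.

```bash
mkdir -p pics; ls; python3 - <<'E'
from station import env,eoat,state,eyes
import cv2
for n in ("scene","side"):
    cv2.imwrite(f"pics/{n}0.png",eyes.get_image(n)); print(n,eyes.camera_model(n))
print(eyes.camera_model("wrist"))
print(state())
E
```

```text
pics
scene {'fovy': 50.51466386083244, 'cx': 315.8862776587709, 'cy': 242.69227637161248, 'D': array([-0.1425152,  0.       ,  0.       ,  0.       ,  0.       ]), 'R': array([[-0.70581499, -0.70835026, -0.00806883],
       [-0.4462066 ,  0.45339862, -0.7715759 ],
       [ 0.55020438, -0.54098947, -0.6360861 ]]), 't': array([264.82206985, 385.31328942, 945.62729373])}
side {'fovy': 42.667242537695984, 'cx': 326.82606387999454, 'cy': 244.14650703743794, 'D': array([-0.11410273,  0.        ,  0.        ,  0.        ,  0.        ]), 'R': array([[ 0.92462151, -0.38079379,  0.00843556],
       [-0.23836634, -0.59577756, -0.76696192],
       [ 0.29708006,  0.70713873, -0.64163717]]), 't': array([-574.18348666,   72.32104571, 1586.65141633])}
{'fovy': 68.24799970186399, 'cx': 318.90889310916384, 'cy': 233.16336288553453, 'D': array([-0.03563519,  0.        ,  0.        ,  0.        ,  0.        ]), 'mount': array([[-1.41851630e-03, -9.48885055e-01, -3.15618664e-01,
         8.10640925e+01],
       [ 9.99998939e-01, -1.45106350e-03, -1.31875378e-04,
        -6.95989798e-02],
       [-3.32848
[... 172 characters left out ...]
': array([ 1.06310508,  0.38416284,  0.01641282,  1.37106724, -0.00628047,
        1.38818908, -0.0465279 ]), 'joint_velocities': array([-0.00036597, -0.00152534,  0.00162772, -0.00337841,  0.00235487,
        0.00088492,  0.00064909]), 'tau': array([ 3.63577165e-03, -6.29132080e+01,  8.47795755e-01, -3.72755885e+01,
        1.67213660e-02,  1.05727065e-02, -8.24777840e-05]), 'tool_pos': array([ 268.72918651, -563.77113606,  230.36546951]), 'ee_rot': array([-8.59226018e-04,  9.75371037e-01,  2.20568698e-01, -2.24873979e-04]), 'force': array([0.10546173, 0.49696408, 0.22023932]), 'wrist_torque': array([ 0.00241289, -0.02479995, -0.00356078]), 'finger_force': 0.0, 'opening': 1.005355921149853}
```

View pics/scene0.png

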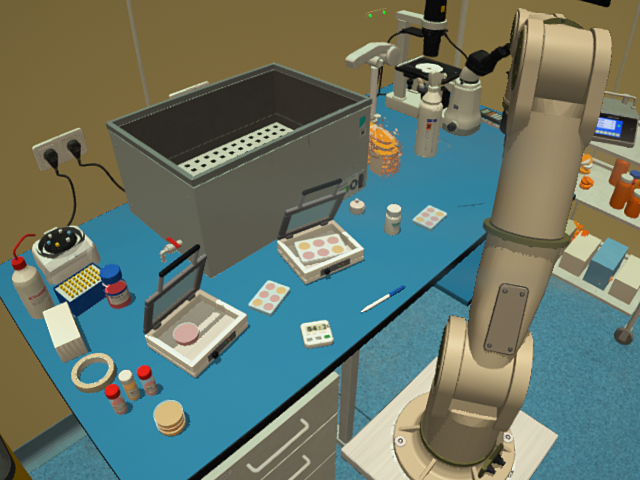

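View pics/side0.png

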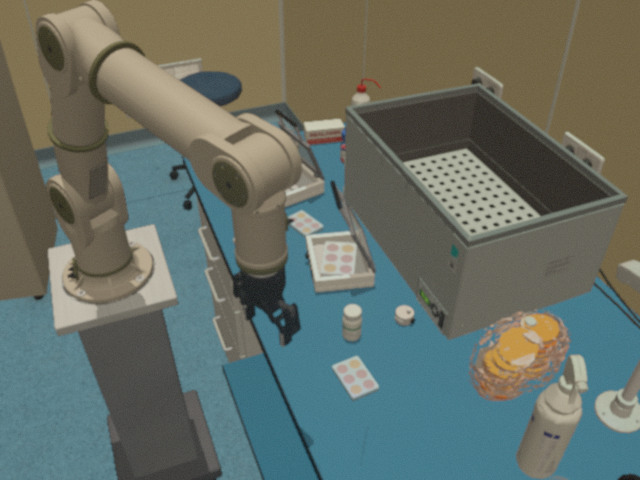

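The target is the warmer by the scene pixel (320,250), or (340,262) in side. The twin with the pink dish is at (195,330) in scene. Next I'll zoom in on the target in both views.

```bash
python3 - <<'E'
import cv2,numpy as np
a=cv2.imread("pics/scene0.png")[165:290,265:375]; b=cv2.imread("pics/side0.png")[170:300,295:385]
a=cv2.resize(a,None,fx=4,fy=4,interpolation=cv2.INTER_CUBIC); b=cv2.resize(b,None,fx=4,fy=4,interpolation=cv2.INTER_CUBIC)
b=b[:500]; cv2.imwrite("pics/crop.png",np.hstack([a,b]))
E
```

```text
(no output)
```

View pics/crop.png

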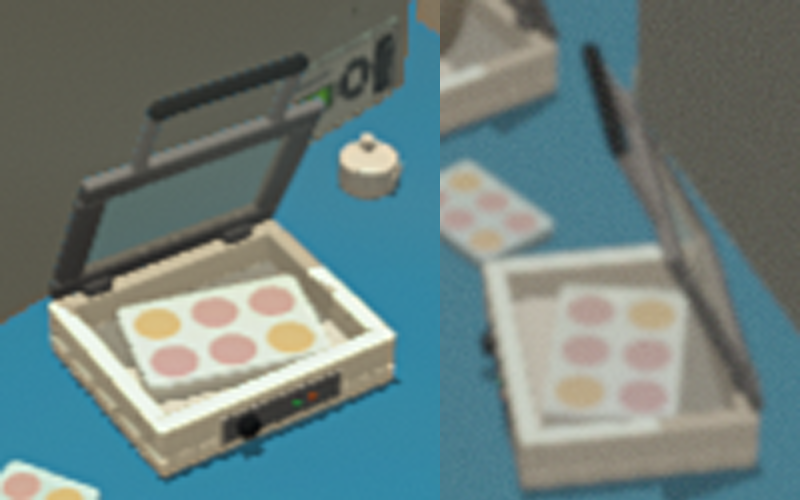

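```bash
cat > geo.py <<'E'
import numpy as np,cv2
def ray(m,p,T=None):
    f=240/np.tan(np.radians(m["fovy"])/2)
    K=np.array([[f,0,m["cx"]],[0,f,m["cy"]],[0,0,1.]])
    u=cv2.undistortPoints(np.array([[p]],float),K,np.array(m["D"]))[0,0]
    d=np.array([u[0],u[1],1.])
    if T is None: o=-m["R"].T@m["t"]; d=m["R"].T@d
    else:
        M=T@m["mount"]; o=M[:3,3]; d=M[:3,:3]@d
    return o,d/np.linalg.norm(d)
def plane(r,z): o,d=r; return o+d*(z-o[2])/d[2]
def tri(rs):
    A=sum(np.eye(3)-np.outer(d,d) for o,d in rs); b=sum((np.eye(3)-np.outer(d,d))@o for o,d in rs)
    X=np.linalg.solve(A,b); return X,[np.linalg.norm(np.cross(X-o,d)) for o,d in rs]
E
python3 - <<'E'
from station import eyes
from geo import *
S,D=eyes.camera_model("scene"),eyes.camera_model("side")
s=lambda x,y:ray(S,(264.6+x/4,164.6+y/4)); d=lambda x,y:ray(D,(294.6+(x-440)/4,169.6+y/4))
np.set_printoptions(precision=1,suppress=True)
for n,a,b in [("barL",(155,110),(591,48)),("barR",(302,63),(620,150)),("FL",(160,430),(487,262)),("FR",(393,335),(520,440)),("BR",(272,225),(757,408)),("BL",(52,302),None),("coverR top",(320,108),None)]:
    r=[s(*a)]+([d(*b)] if b else [])
    print(n,plane(r[0],45),*( [plane(r[1],45),*tri(r)] if b else []))
E
```

```text
barL [ 775.7 -346.2   45. ] [681.5 104.5  45. ] [ 569.4 -153.8  234.6] [np.float64(0.9528526644706022), np.float64(0.952852664470629)]
barR [ 741.4 -471.8   45. ] [650.9 -21.2  45. ] [ 545.3 -254.1  232.6] [np.float64(1.2623362430101515), np.float64(1.262336243010053)]
FL [ 517.8 -103.2   45. ] [ 518.8 -103.6   45. ] [ 518.6 -103.5   44.7] [np.float64(0.3906169811906032), np.float64(0.3906169811908192)]
FR [ 475.1 -273.1   45. ] [ 475.8 -272.8   45. ] [ 475.4 -273.1   45.1] [np.float64(0.3202024607982117), np.float64(0.3202024607983276)]
BR [ 613.6 -303.9   45. ] [ 623.4 -300.8   45. ] [ 618.3 -304.7   45.9] [np.float64(4.206822931465961), np.float64(4.206822931465917)]
BL [ 659.4 -139.6   45. ]
coverR top [ 688.8 -435.3   45. ]
```

The measurements agree with the text: rim height is 45 mm, the bar radius comes out at 206 (205 expected), the cover angle is about 1.13 and the yaw about −0.245. I'll grasp along the cover plane with the tool tilted 20°.

```bash
cat > plan.py <<'E'
import numpy as np
from scipy.spatial.transform import Rotation as Ro
yaw=-0.245; xb=np.array([np.cos(yaw),np.sin(yaw),0]); up=np.array([0,0,1.])
H=np.array([637.7,-223.5,45.]); t=np.radians(20)
zt=np.sin(t)*xb-np.cos(t)*up
def quat(s):
    y=s*(np.cos(t)*xb+np.sin(t)*up); R=np.column_stack([np.cross(y,zt),y,zt])
    return Ro.from_matrix(R).as_quat()[[3,0,1,2]]
def bar(th): a=th+6/205; return H+205.1*(-np.cos(a)*xb+np.sin(a)*up)
def tcp(th): return bar(th)+19*zt
E
python3 - <<'E'
from station import env,state,eyes
from plan import *
import cv2
for s in (1,-1):
    q=quat(s); print(s,[None if j is None else np.round(j,2) for j in (env.solve_ik(p,q) for p in (tcp(1.129)-100*zt,tcp(1.129),tcp(.5),tcp(0),tcp(0)-100*zt))])
E
```

```text
1 [array([ 0.71, -0.02, -0.39,  1.72, -0.04,  1.09,  0.09]), array([ 0.68,  0.11, -0.4 ,  1.8 ,  0.04,  0.89,  0.03]), array([ 0.72, -0.01, -0.39,  2.13, -0.05,  0.68,  0.12]), array([ 0.72,  0.1 , -0.41,  2.28,  0.03,  0.41,  0.06]), array([ 0.76, -0.16, -0.38,  2.26, -0.16,  0.69,  0.23])]
-1 [None, array([-0.9 ,  0.26,  1.41,  1.85, -0.42,  0.93, -2.73]), None, array([-0.33,  0.08,  0.69,  2.32, -0.22,  0.42, -2.85]), array([ 0.68, -0.15, -0.31,  2.26, -0.14,  0.69, -2.93])]
```

```bash
python3 - <<'E'
from station import env,state,eyes
from plan import *
import cv2
env.movep(tcp(1.129)-100*zt,quat(1))
s=state(); print(s["time"],s["tool_pos"],tcp(1.129)-100*zt,s["force"])
w=eyes.get_image("wrist"); a=eyes.get_image("side")
cv2.imwrite("pics/pre.png",np.hstack([cv2.resize(w,(400,300)),cv2.resize(a[60:360,180:580],(400,300))]))
E
```

```text
1.7667 [ 530.47621978 -198.88942818  308.52997565] [ 531.04924347 -196.83489304  309.00930333] [-0.07060492  0.70680529 -0.2388823 ]
```

View pics/pre.png

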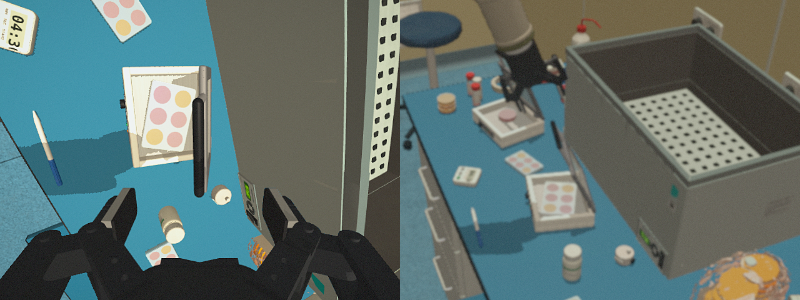

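Wrist view: the bar is vertical from about (317,160) to (317,312) in full-size pixels, between the fingers. I'll check this against the plan, then descend and grasp.

```bash
python3 - <<'E'
from station import env,state,eyes
from plan import *
from geo import *
s=state(); print(s["tool_pos"],s["joint_velocities"].max())
T=np.eye(4); q=np.array(s["ee_rot"]); T[:3,:3]=Ro.from_quat(q[[1,2,3,0]]).as_matrix(); T[:3,3]=s["tool_pos"]
w=eyes.get_image("wrist"); m=eyes.camera_model("wrist")
g=(w.max(2)<60).astype(np.uint8); g[:140]=0; g[325:]=0; g[:,:290]=0; g[:,345:]=0
n,l,st,c=cv2.connectedComponentsWithStats(g); i=1+st[1:,4].argmax(); x,y,ww,h,_=st[i]; print(st[i],c[i])
P=[plane(ray(m,(c[i][0],v)),233.6) for v in (y,y+h)]; M=(P[0]+P[1])/2
print(P,np.linalg.norm(P[0]-P[1]),"mid",M,"plan",bar(1.129),"in box",(M-bar(1.129))@xb,(M-bar(1.129))@np.cross(up,xb))
E
```

```text
[ 530.63924014 -198.48952762  308.52738543] 0.0013448316869257009
[ 308  157   19  159 2356] [317.06706282 237.43166384]Traceback (most recent call last):
  File "<stdin>", line 9, in <module>
  File "geo.py", line 7, in ray
    if T is None: o=-m["R"].T@m["t"]; d=m["R"].T@d
                     ~^^^^^
KeyError: 'R'
```

```bash
python3 - <<'E'
from station import env,state,eyes
from plan import *
from geo import *
s=state(); T=np.eye(4); q=np.array(s["ee_rot"]); T[:3,:3]=Ro.from_quat(q[[1,2,3,0]]).as_matrix(); T[:3,3]=s["tool_pos"]
m=eyes.camera_model("wrist")
P=[plane(ray(m,(317,v),T),233.6) for v in (157,316)]; M=(P[0]+P[1])/2; e=M-bar(1.129)
print(np.linalg.norm(P[0]-P[1]),"mid",M,"plan",bar(1.129),"err x,y",e@xb,e@np.cross(up,xb),"yaw",np.arctan2(*(P[1]-P[0])[:2]))
print("tool-plan",s["tool_pos"]-(tcp(1.129)-100*zt))
E
```

```text
111.94516975057533 mid [ 555.68170232 -203.67542152  233.6       ] plan [ 557.92557054 -203.5545841   232.89420105] err x,y -2.1475504295696415 -0.661493320531745 yaw -2.8908679605129572
tool-plan [-0.34046376 -1.37041318 -0.44181072]
```

```bash
python3 - <<'E'
from station import env,eoat,state,eyes
from plan import *
import cv2
env.movel(tcp(1.129),rate=100); print(state()["force"])
eoat.grab(40); env.wait(.2)
s=state(); print(s["time"],s["tool_pos"]-tcp(1.129),s["force"],s["opening"]*85,s["finger_force"])
w=eyes.get_image("wrist"); a=eyes.get_image("side")
cv2.imwrite("pics/grasp.png",np.hstack([cv2.resize(w,(400,300)),cv2.resize(a[160:310,280:480],(400,300))]))
E
```

```text
[-0.68671611  1.30869728 -0.98456801]
3.9417 [-0.0346569  -0.03442842  0.16845542] [-2.79006719  0.70883658  3.13552559] 10.778377333760698 38.95500361919403
```

View pics/grasp.png

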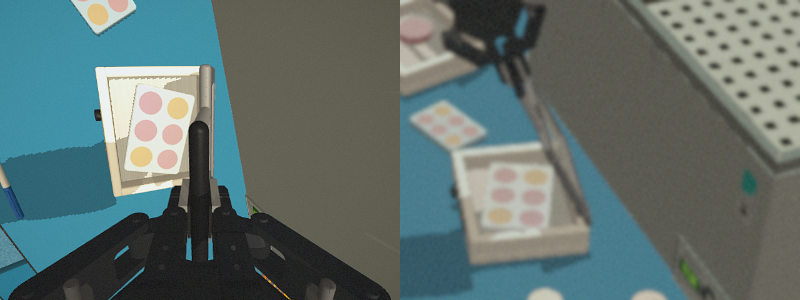

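The bar is held between the pads: the opening is about 11 mm and the finger force 39 N. The wrist view shows the bar running into the fingers at about (200,190). Next I'll lower it along the arc while watching the force.

```bash
python3 - <<'E'
from station import env,eoat,state,eyes
from plan import *
for th in np.linspace(1.129,0.0,13)[1:]:
    env.movel(tcp(th),rate=70)
    s=state(); d=s["tool_pos"]-tcp(th)
    print(round(th,2),round(s["time"],2),np.round(d,1),"F xb,z",np.round([s["force"]@xb,s["force"][2]],1),round(s["opening"]*85,1),round(s["finger_force"],1))
    if np.linalg.norm(s["force"])>35: print("stop"); break
E
```

```text
1.03 4.47 [-0.2 -0.1 -0.1] F xb,z [-1.1  2. ] 10.3 40.4
0.94 4.89 [-0.4 -0.2 -0.5] F xb,z [ 1.5 -2.3] 10.8 40.4
0.85 5.32 [-0.5 -0.2 -0.3] F xb,z [-0.8  0.4] 10.4 40.5
0.75 5.74 [-0.6 -0.1 -0.3] F xb,z [-4.5  2.8] 10.3 40.9
0.66 6.17 [-0.  -0.3  0. ] F xb,z [-0.9 -0. ] 10.5 40.9
0.56 6.59 [-0.1 -0.3 -0.1] F xb,z [-0.7 -1.9] 10.4 41.0
0.47 7.02 [-0.3 -0.2 -0.2] F xb,z [-3.2  0.1] 10.3 41.2
0.38 7.44 [-0.1 -0.2 -0.1] F xb,z [-2.2  0.3] 10.5 41.5
0.28 7.87 [-0.3 -0.1 -0.3] F xb,z [-1.9 -0.7] 10.0 41.6
0.19 8.29 [-0.5  0.  -0.5] F xb,z [-2.8 -0.1] 10.3 41.6
0.09 8.72 [-0.4  0.1 -0.5] F xb,z [-2.7 -0.5] 10.7 42.1
0.0 9.14 [-0.4  0.  -0.6] F xb,z [-1.9 -0.6] 10.6 42.5
```

The forces stayed tiny, but there is no seating force yet. I'll ease it down to contact.

```bash
python3 - <<'E'
from station import env,eoat,state,eyes
from plan import *
import cv2
for k in range(1,9):
    env.movel(tcp(0)-k*up,rate=15); env.wait(.1)
    s=state(); print(k,np.round(s["tool_pos"]-tcp(0),1),np.round([s["force"]@xb,s["force"][2]],1))
    if s["force"][2]>8: break
a=eyes.get_image("scene"); b=eyes.get_image("side")
cv2.imwrite("pics/shut.png",np.hstack([cv2.resize(a[165:315,220:420],(400,300)),cv2.resize(b[160:310,250:450],(400,300))]))
E
```

```text
1 [-0.5  0.  -1.4] [-2.9 -1.5]
2 [-0.5  0.  -2.4] [-3.   0.1]
3 [-0.5  0.1 -3.4] [-2.8 -1.4]
4 [-0.4  0.  -3.6] [-12.3  14.6]
```

View pics/shut.png

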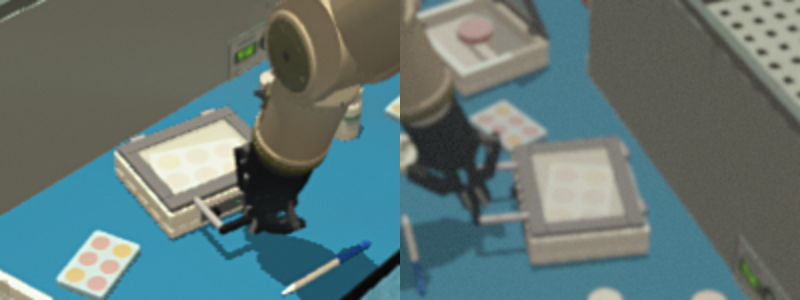

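The cover lies flat on its stop and contact is felt. Now I'll release and back off.

```bash
python3 - <<'E'
from station import env,eoat,state,eyes
from plan import *
import cv2
eoat.open_jaws(); env.wait(.3); s=state(); print(s["opening"],s["force"])
env.movel(s["tool_pos"]-110*zt,rate=80); env.wait(.5); s=state(); print(s["time"],s["force"],s["tool_pos"])
a=eyes.get_image("scene"); b=eyes.get_image("side")
cv2.imwrite("pics/end.png",np.hstack([cv2.resize(a[165:390,120:420],(400,300)),cv2.resize(b[90:315,220:520],(400,300))]))
E
```

```text
0.9973289953329567 [-0.99384397  0.26891786  1.00179275]
13.675 [-0.5132989  -0.31188286 -0.27709753] [ 408.58817714 -166.23416212  132.47044101]
```

View pics/end.png

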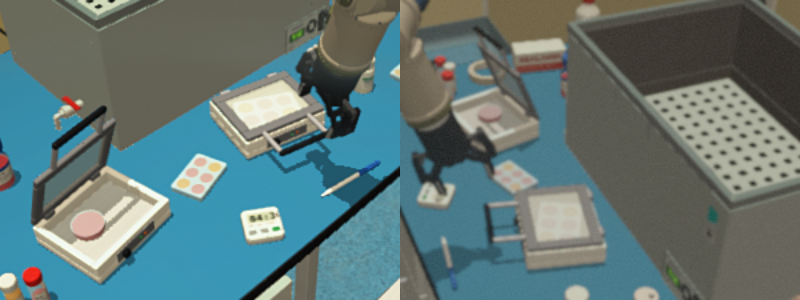

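The cover is shut, the gripper is clear of it, and the twin still stands open.

```bash
python3 -c "
from station import hand_in
print(hand_in())"
```

```text
the job is handed in; nothing more can be done
None
```

The six-well plate's warmer is shut after a gentle lowering, the gripper has let go and is clear, the other warmer still stands open, and the job is handed in (no verdict was returned).

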